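# Lock the filter hatch of the air supply unit

## Task

The filter in the low white air supply unit has been changed, but the grey hatch on its top still stands ajar. Set a fingertip in the slot of the hatch's round black quarter-turn fastener, press the hatch down flush and, keeping it down, turn the fastener clockwise (seen from above) to its stop, so that the hatch stays locked flush when you let go. Only touch, press and turn: do not pull the hatch up, and do not move or pick up anything standing around.

Things in the scene. Friction and masses are not known exactly. Their poses are not given: they have to be found in the camera images.
- unit: Air supply unit: white case fixed to the bench, 280 (its x) x 320 (its y) x 140 mm high. Origin at the centre of its underside; x points from its back (nearer the robot) to its front panel, z up. The hatch lies on its top, hinged along its back edge at unit x = -100 mm, z = 140 mm; free edge at unit x = +120 mm, sides at unit y = -40 and +140 mm.
- hatch (a joint): Grey hatch, 220 x 180 x 8 mm, in rad: 0 = flush, larger = more open. A lift spring holds it ajar near 0.1 rad (the fastener then stands about 17 mm higher than when flush). Pressing it flush at the fastener takes 5 to 7 N; there it meets a firm stop. Let go unlocked, it springs up again. The fastener's axis is 168 mm from the hinge, on the hatch's middle line.
- latch (a joint): Quarter-turn cam fastener, in rad: 0 = open, grows clockwise seen from above, 1.571 = locked, at a firm stop; starts at 0 to 0.3. Stiff (0.06 to 0.2 N m), stays where it is left. From 0.65 rad the cam tongue passes under the case's edge if the hatch is within about 4 mm of flush, draws it down and holds it; turned with the hatch up, the tongue goes above the edge and blocks it.
- slot (a point): Middle of the slot's floor, on the fastener's axis, turning with it. x runs along the slot, the way the white stripe on its floor points; z points up out of the slot. The slot runs right across the round black head (72 mm across): 28 mm wide, 72 mm long, 14 mm deep, mouth 2 mm wider each side. With the hatch flush its floor is 153 mm above the bench.
- collar (a point): Centre of the dark grey collar around the fastener's head, level with its rim, fixed to the hatch: 76 mm inside, 94 mm outside diameter, level with the top of the head, which so cannot be gripped from outside; 167 mm above the bench when flush. Red dot on it: where the stripe points at latch 0 (unit +y); green dot: where it points when locked (unit +x).
- spare_filter: Bystander, to be left alone: spare white disc filter, 60 mm across, 30 mm high with its nipple, standing on the unit's top; origin at the centre of its underside.
- fuse_box: Bystander, to be left alone: small clear box with an orange lid, 45 x 32 x 22 mm, on the unit's top; origin at the centre of its underside.
- old_filter: Bystander, to be left alone: used filter cartridge, brown with blue ends, 74 mm across, 120 mm high, standing on the bench; origin at the centre of its underside.
- media_bottle: Bystander, to be left alone: amber bottle, 72 mm across, 160 mm high, on the bench; origin at the centre of its underside.
- beaker: Bystander, to be left alone: glass beaker, 72 mm across, 90 mm high, on the bench; origin at the centre of its underside.
- screwdriver: Bystander, to be left alone: screwdriver, 180 mm long, lying on the bench; origin at the middle of its length, at its underside.
- marker: Bystander, to be left alone: marker pen, 130 mm long, lying on the bench; origin at the middle of its length, at its underside.

How it is judged:
By the outcome, as a careful person would: the job done as asked, in the order asked, and still so for the second after the job is handed in, with the robot touching nothing.
It also fails if it takes over 45 s, if anything falls off the work surface, if the arm or the gripper's body presses on something with over 40 N, if the wrist force passes 120 N, or if a joint passes its speed limit or range.

## Robot

A 7-joint arm with a two-finger parallel gripper is mounted at the origin on the work surface. World frame = base frame: x ahead of the robot, y to its left, z up, the work surface at z = 0. Lengths are in m, angles in rad, forces in N, time in s.
With the tool pointing down it reaches from about 0.4 to 0.85 m from the base axis. Payload 4.5 kg.
Tool frame: the origin (TCP) lies midway between the tips of the shut fingers; the grasp point (between the pads) lies 19 mm behind it; z points along the fingers, y is the direction in which the jaws open and shut (so a half turn about z gives the same grasp; the last joint's range is limited). The gripper opens to 88 mm and grips with 3 to 60 N. Pads are 18 mm wide; open, the fingers measure 123 mm over their backs; the gripper's body (75 mm by 187 mm) begins 45 mm behind the grasp point.
Start: joints at [-1.164, 0.689, -0.195, 1.565, 0.157, 0.902, -0.215], TCP at [0.228, 0.582, 0.239] pointing down, gripper open.
Joint ranges: [-3.01, 3.01], [-0.46, 2.08], [-1.47, 1.51], [0.13, 2.56], [-1, 4.14], [0.04, 2.09], [-2.66, 2.66]. Speed limits (rad/s): [2.57, 2.57, 3.14, 3.14, 3.14, 3.14, 3.14].

## Interface

Orientations are given as a unit quaternion [x, y, z, w].
In Python, from plant import get_state, snapshot, finish_job, find_in gives the robot as it stands.
- The arm moves only by the shell command python3 -m creep 'ROWS' [OPENING] [FORCE]. ROWS is JSON, one flat list of numbers, 6 for each row, row after row: the shift along the tool's x, y, z in mm, then the turn, a rotation vector about the tool's x, y, z in degrees. In form: [tx, ty, tz, wx, wy, wz, tx, ty, tz, wx, wy, wz, ...]. A call has 1 to 5 rows; each row shifts and turns the pose as measured when the row begins, along the tool's axes as they then stand; what a row does not reach is not made up. A row lasts 1/12 s, in which the tool goes at most 41.7 mm and 7.16 degrees, less where a joint would pass 70% of its speed; a pose out of reach is approached as far as the arm can. A call is refused whole if a number of a shift passes 41.7 or a number of a turn 7.16, either way. A call with a gripper value outside its range is refused whole. OPENING is the finger opening in mm, from 0 to 88.1, set as the call begins (- or left out, the last holds). The fingers move at their own pace and stop on an object; FORCE is the grip in N (left out, the last holds). Time passes only in rows, so rows that do not move let the fingers close. It gives the time, the measured TCP pose, the force and the opening at its end, in the units of the state.
- get_state(): the state, without advancing time (a new reading comes with each control period).
- snapshot(name): name is "scene" or "top"; returns a dict with "color" (480x640x3 uint8, red, green, blue), "intrinsics" (3x3 intrinsics, pixels), "extrinsics" (4x4, takes a point from world to camera coordinates). Camera axes: x right, y down, z forward; pixel columns grow to the right and rows downward; lengths in m; the calibration is good to about 2 mm. A picture is of the moment at which its call begins. There is no depth.
- finish_job(): hands the job in, once; it reports no verdict.
Trained networks look in the newest picture that a camera, given by its name, has taken for a name from the list of things; names that differ only in an ending like _2 or _b are one class to them, and where a whole thing is asked for, a point or a joint stands for the part that bears it (a point fixed in the world has none). Each returns a list of dicts, best first, with "score" (0 to 1); they miss things now and then, are a little off and sometimes report something else, mostly with a low value. They report only what shows in the picture. A call takes as long as a camera call.
- find_in(thing, camera): "xy" ([column, row] in pixels, amid what is visible of it).
The state is a dict: "clock": time; "q": joint angles; "qd": joint speeds; "joint_torque": joint torques, N m; "tool_pos": TCP position; "eef_rot": TCP orientation; "contact_force": force on the tool from outside, world axes, zero at the start; "moment": the same for the moment, N m; "opening": opening from 0.0 (shut) to 1.0 (fully open).
Only numpy, scipy, OpenCV 4.12 (cv2) and the standard library are available. Lean on these libraries where they do the work, as an engineer would, in place of code of your own. Each camera call takes 0.05 s, during which the arm holds its last target.

## Working session

There is one attempt and no reset: what is moved stays moved. The work goes in short steps, Python scripts to look and compute and a shell command to move; the robot and the scene stay as the last step left them, time stands still between calls to the robot, and variables do not carry over. Pictures are saved under pics/ and viewed, and the job is handed in when it is done.

```bash
mkdir -p pics; ls; python3 - <<'E'
from plant import get_state, snapshot, find_in
import cv2,numpy as np
s=get_state(); print({k:np.round(v,3).tolist() for k,v in s.items()})
for n in("scene","top"):
    d=snapshot(n); cv2.imwrite(f"pics/{n}0.png",d["color"][:,:,::-1]); print(n,np.round(d["intrinsics"],1).tolist(),np.round(d["extrinsics"],4).tolist())
    for t in("slot","collar","unit","hatch","latch","spare_filter","fuse_box"):
        print(t,[(np.round(r["xy"],1).tolist(),round(r["score"],2)) for r in find_in(t,n)[:2]])
E
```

```text
pics
{'clock': 0.0, 'q': [-1.164, 0.69, -0.195, 1.566, 0.157, 0.903, -0.215], 'qd': [-0.001, -0.001, -0.001, 0.0, -0.0, 0.002, 0.0], 'joint_torque': [-0.001, -52.755, -1.267, -15.343, -0.053, 0.006, 0.0], 'tool_pos': [0.227, 0.581, 0.238], 'eef_rot': [0.185, 0.983, -0.001, -0.0], 'contact_force': [0.28, 0.0, -1.166], 'moment': [0.006, -0.044, 0.039], 'opening': 0.999}
scene [[465.3, 0.0, 313.2], [0.0, 465.3, 244.6], [0.0, 0.0, 1.0]] [[-0.196, 0.9806, 0.0087, 0.0525], [0.7605, 0.1576, -0.6299, -0.3279], [-0.619, -0.1168, -0.7766, 1.6101], [0.0, 0.0, 0.0, 1.0]]
slot [([316.9, 248.4], 0.63)]
collar [([319.3, 236.8], 0.86)]
unit [([302.3, 257.8], 0.57)]
hatch []
latch [([316.0, 245.6], 0.73)]
spare_filter [([268.5, 201.9], 0.86), ([320.0, 239.4], 0.53)]
fuse_box [([256.6, 239.0], 0.75), ([272.7, 201.8], 0.68)]
top [[446.6, 0.0, 316.0], [0.0, 446.6, 237.9], [0.0, 0.0, 1.0]] [[0.0055, -0.9991, -0.0419, 0.0788], [-0.9855, 0.0017, -0.1697, 0.5605], [0.1696, 0.0422, -0.9846, 0.9059], [0.0, 0.0, 0.0, 1.0]]
slot [([315.3, 216.8], 0.58), ([214.3, 208.0], 0.3)]
collar [([322.2, 251.2], 0.82)]
unit [([342.1, 256.8], 0.58)]
hatch [([321.0, 253.1], 0.83), ([464.7, 229.1], 0.15)]
latch [([317.1, 221.0], 0.92)]
spare_filter [([399.1, 301.8], 0.86)]
fuse_box [([397.0, 228.0], 0.78)]
```

View pics/top0.png

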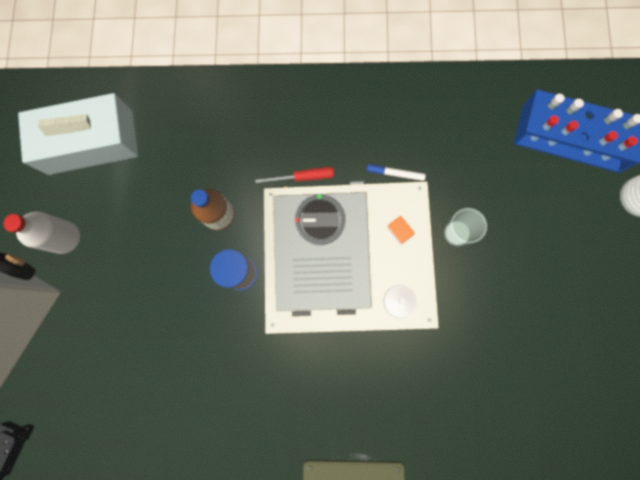

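View pics/scene0.png

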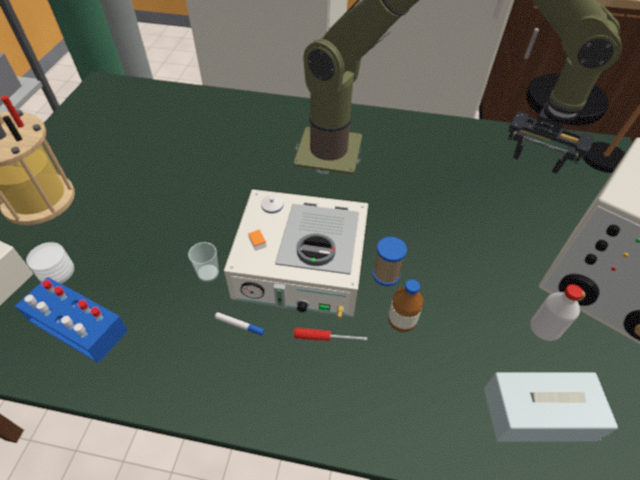

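```bash
python3 - <<'E'
import cv2,numpy as np
a=cv2.imread("pics/top0.png");c=a[180:340,255:445];cv2.imwrite("pics/t_c.png",cv2.resize(c,None,fx=4,fy=3.7,interpolation=cv2.INTER_CUBIC)[:600])
c=a[185:255,280:370];cv2.imwrite("pics/t_d.png",cv2.resize(c,None,fx=8,fy=8,interpolation=cv2.INTER_CUBIC))
a=cv2.imread("pics/scene0.png");c=a[220:275,280:360];cv2.imwrite("pics/s_d.png",cv2.resize(c,None,fx=8,fy=8,interpolation=cv2.INTER_CUBIC))
E
```

```text
(no output)
```

View pics/t_c.png

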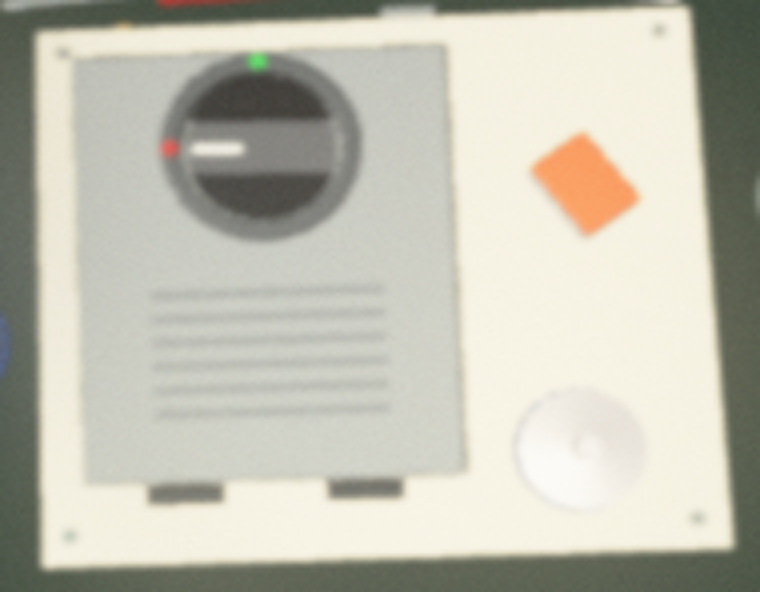

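View pics/t_d.png

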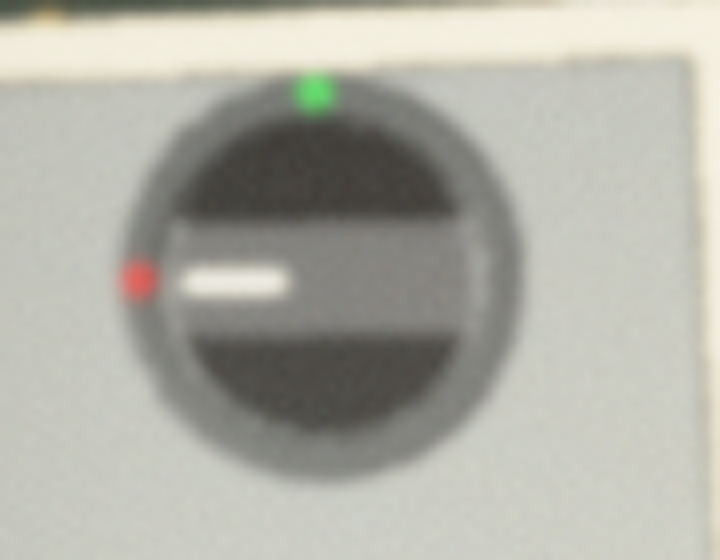

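View pics/s_d.png

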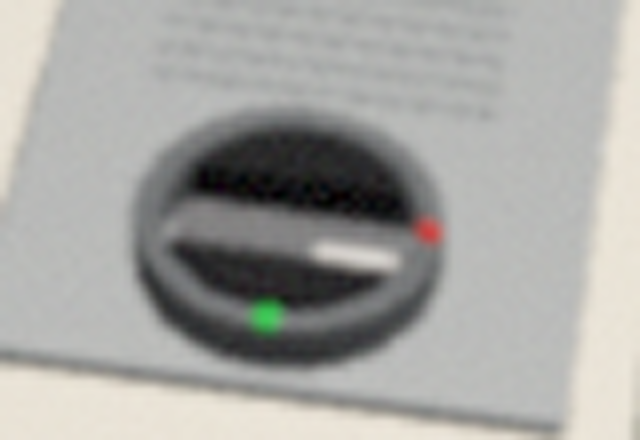

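```bash
cat > h.py <<'E'
import numpy as np
from plant import snapshot
from scipy.optimize import least_squares
Cam={"scene":(np.array([[465.3,0,313.2],[0,465.3,244.6],[0,0,1]]),np.array([[-0.196,0.9806,0.0087,0.0525],[0.7605,0.1576,-0.6299,-0.3279],[-0.619,-0.1168,-0.7766,1.6101]])),
"top":(np.array([[446.6,0,316.0],[0,446.6,237.9],[0,0,1]]),np.array([[0.0055,-0.9991,-0.0419,0.0788],[-0.9855,0.0017,-0.1697,0.5605],[0.1696,0.0422,-0.9846,0.9059]]))}
def back(c,uv,z):
    K,E=Cam[c];R,t=E[:,:3],E[:,3];o=-R.T@t;d=R.T@np.linalg.solve(K,[uv[0],uv[1],1]);return o+d*(z-o[2])/d[2]
def proj(c,p):
    K,E=Cam[c];q=K@(E[:,:3]@p+E[:,3]);return q[:2]/q[2]
E
python3 - <<'E'
from h import *
P=[(35,30),(690,5),(735,548),(42,570)]
W=np.array([back("top",(255+u/4,180+v/3.7),.14) for u,v in P]);print(W.round(4))
L=np.array([[.14,.16],[.14,-.16],[-.14,-.16],[-.14,.16]])
def f(p): c,s=np.cos(p[2]),np.sin(p[2]);return (L@np.array([[c,s],[-s,c]])+p[:2]-W[:,:2]).ravel()
r=least_squares(f,[.6,0,0]);print(r.x,np.abs(r.fun).max());x,y,a=r.x
R=np.array([[np.cos(a),-np.sin(a)],[np.sin(a),np.cos(a)]])
print("flush axis from unit",R@[.068,.05]+[x,y])
T=lambda u,v:(280+u/8,185+v/8)
S=lambda u,v:(280+u/8,220+v/8)
for z in(.18,.184,.188):print(z,back("top",T(323,277),z),back("scene",S(288,220),z))
def g(p):return np.r_[proj("top",p)-T(323,277),proj("scene",p)-S(288,220)]
r=least_squares(g,[.6,0,.18]);print("tri",r.x,r.fun)
r_,gr=back("top",T(140,281),.184),back("top",T(315,93),.184)
print("red",r_,"green",gr)
s0,s1=back("top",T(183,283),.170),back("top",T(290,283),.170);d=s0-s1;print("stripe",s0,s1,np.degrees(np.arctan2(d[1],d[0])))
for e in((180,218,455,216),(190,336,462,333)):
  d=back("top",T(*e[:2]),.184)-back("top",T(*e[2:]),.184);print("edge",np.degrees(np.arctan2(d[1],d[0])))
print("yaw",np.degrees(a), "vs red", )
E
```

```text
[[ 0.6451  0.1802  0.14  ]
 [ 0.6566 -0.1417  0.14  ]
 [ 0.3752 -0.152   0.14  ]
 [ 0.3622  0.1697  0.14  ]]
[0.50977558 0.01406048 0.03765305] 0.0016982498458220086
flush axis from unit [0.57584517 0.06658484]
0.18 [0.57227636 0.06634475 0.18      ] [0.57547673 0.06665914 0.18      ]
0.184 [0.5714176  0.06621248 0.184     ] [0.57863092 0.06722247 0.184     ]
0.188 [0.57055884 0.06608021 0.188     ] [0.58178511 0.06778581 0.188     ]
tri [0.57296628 0.06637095 0.17681635] [ 0.04464765 -0.00772635  0.05803784  0.00163383]
red [0.57062034 0.10854269 0.184     ] green [0.61521024 0.06824387 0.184     ]
stripe [0.57309683 0.09959852 0.17      ] [0.57301072 0.07442171 0.17      ] 89.80402961083364
edge 90.1844425515291
edge 90.48377775490978
yaw 2.1573611019756664 vs red
```

The top view shows the fastener at about (320, 220). The stripe points left, at the red dot, so the latch is near 0.04 rad. Both views put the flush axis at about (0.5755, 0.0665), yaw 2.2°. The open height agrees with 0.17–0.184 m. Next I'll move over it, gap partly closed, well above the bottle.

```bash
python3 -m creep '[-33,-23,0,0,0,0,-33,-23,0,0,0,0,-33,-23,0,0,0,0,-33,-23,0,0,0,0,-33,-23,0,0,0,0]' 16 20
```

```text
clock: 1.22
tool_pos: [0.334, 0.4214, 0.2372]
eef_rot: [0.175, 0.985, 0.005, -0.004]
contact_force: [0.9, -0.6, -0.3]
opening: 0.644
```

```bash
python3 -m creep '[-33,-23,0,0,0,0,-33,-23,0,0,0,0,-33,-23,0,0,0,0,-33,-23,0,0,0,0,-33,-23,0,0,0,0]'; python3 -m creep '[-30,-20,0,0,0,-6,-30,-20,0,0,0,-6,-25,-20,0,0,0,-6,0,0,0,0,0,0,0,0,0,0,0,0]'; cat >> h.py <<'E'
def togo(tx,ty,yaw=None):
    from plant import get_state
    from scipy.spatial.transform import Rotation as Ro
    s=get_state();R=Ro.from_quat(s["eef_rot"]).as_matrix();d=R.T@np.array([tx-s["tool_pos"][0],ty-s["tool_pos"][1],0])*1000
    print("pos",np.round(s["tool_pos"],4),"tool-mm",d.round(1),"y-heading",round(float(np.degrees(np.arctan2(R[1,1],R[0,1]))),1),"z",R[:,2].round(3),"F",np.round(s["contact_force"],1),"M",np.round(s["moment"],2),"open",round(float(s["opening"]),2),"q7",round(float(s["q"][6]),2),"t",round(float(s["clock"]),2))
    if abs(R[2,2]+1)>2e-5: print("tilt fix rotvec tool deg:",np.degrees(np.cross([0,0,1],R.T@[0,0,-1])).round(2))
E
python3 -c "from h import *;togo(.5725,.0663)"
```

```text
clock: 1.63
tool_pos: [0.4531, 0.2497, 0.2357]
eef_rot: [0.174, 0.985, 0.006, -0.003]
contact_force: [1.7, 0.1, 0.9]
opening: 0.265
clock: 2.05
tool_pos: [0.5299, 0.1536, 0.2346]
eef_rot: [0.02, 1.0, 0.004, 0.001]
contact_force: [0.1, 0.6, 0.5]
opening: 0.184
pos [0.5299 0.1536 0.2346] tool-mm [-46.1 -85.5  -0.6] y-heading 87.7 z [ 0.002  0.008 -1.   ] F [0.1 0.6 0.5] M [ 0.07  0.03 -0.01] open 0.18 q7 0.88 t 2.05
tilt fix rotvec tool deg: [ 0.44  0.09 -0.  ]
```

```bash
python3 -m creep '[-16,-29,0,0.4,0,-2,-16,-29,0,0,0,0,-14,-27,0,0,0,0,0,0,0,0,0,0,0,0,0,0,0,0]'; python3 -c "from h import *;togo(.5725,.0663)"
```

```text
clock: 2.47
tool_pos: [0.575, 0.0696, 0.2346]
eef_rot: [0.0, 1.0, 0.001, 0.001]
contact_force: [0.6, 1.2, 0.8]
opening: 0.182
pos [0.575  0.0696 0.2346] tool-mm [ 2.5 -3.3 -0. ] y-heading 90.0 z [ 0.002  0.003 -1.   ] F [0.6 1.2 0.8] M [ 0.07  0.   -0.01] open 0.18 q7 1.08 t 2.47
```

```bash
python3 -m creep '[2.5,-3.3,15,0,0,0,0,0,15,0,0,0,0,0,8,0,0,0,0,0,0,0,0,0]'; python3 - <<'E'
from h import *;togo(.5725,.0663)
import cv2
for n,(y,x) in(("top",(170,270)),("scene",(190,260))):
    c=snapshot(n)["color"][:,:,::-1][y:y+90,x:x+110];cv2.imwrite(f"pics/{n}1.png",cv2.resize(c,None,fx=6,fy=6,interpolation=cv2.INTER_CUBIC))
E
```

```text
clock: 2.8
tool_pos: [0.5715, 0.0717, 0.1966]
eef_rot: [-0.002, 1.0, 0.002, 0.002]
contact_force: [0.4, 0.2, -1.2]
opening: 0.187
pos [0.5715 0.0717 0.1966] tool-mm [-1.  -5.4 -0. ] y-heading 90.2 z [ 0.004  0.005 -1.   ] F [ 0.4  0.2 -1.2] M [ 0.06  0.01 -0.  ] open 0.19 q7 1.05 t 2.8
tilt fix rotvec tool deg: [ 0.28  0.25 -0.  ]
```

View pics/top1.png

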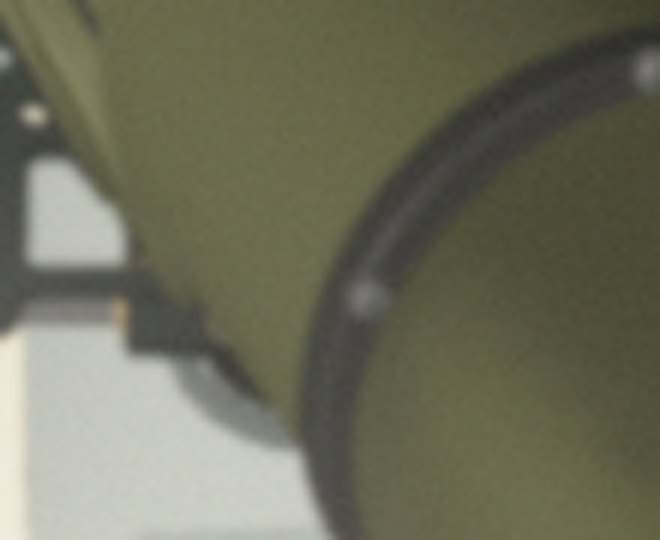

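View pics/scene1.png

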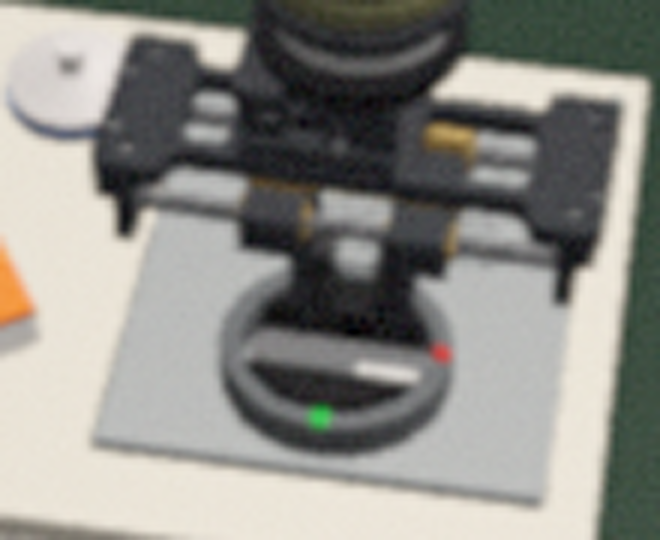

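```bash
python3 -m creep '[-1,-5.4,0,0.3,0.25,0,0,0,0,0,0,0]';python3 - <<'E'
from h import *;togo(.5725,.0663)
import cv2
from plant import get_state
p=get_state()["tool_pos"];f=lambda q:((proj("scene",np.array(q))-[260,190])*8).round(0)
print(f(p),f([.5725,.0663,.184]),f([.5725,.0663,.170]))
n,(y,x)="scene",(190,260)
c=snapshot(n)["color"][:,:,::-1][220:280,280:350];cv2.imwrite(f"pics/{n}2.png",cv2.resize(c,None,fx=9,fy=9,interpolation=cv2.INTER_CUBIC))
g=lambda q:((proj("scene",np.array(q))-[280,220])*9).round(0)
print(g(p),g([.5725,.0663,.184]),g([.5725,.0663,.170]))
for dx in(-.009,.009):
  for dy in(-.025,.025):print(g(p+np.array([dx,dy,0])))
E
```

```text
clock: 3.07
tool_pos: [0.574, 0.0677, 0.1993]
eef_rot: [-0.003, 1.0, 0.0, 0.002]
contact_force: [0.7, 0.3, 0.3]
opening: 0.177
pos [0.574  0.0677 0.1993] tool-mm [ 1.5 -1.4 -0. ] y-heading 90.3 z [ 0.004  0.    -1.   ] F [0.7 0.3 0.3] M [ 0.03 -0.   -0.  ] open 0.18 q7 1.06 t 3.07
[453. 415.] [449. 444.] [448. 473.]
[330. 197.] [325. 229.] [324. 262.]
[243. 157.]
[430. 186.]
[229. 209.]
[418. 239.]
```

View pics/scene2.png

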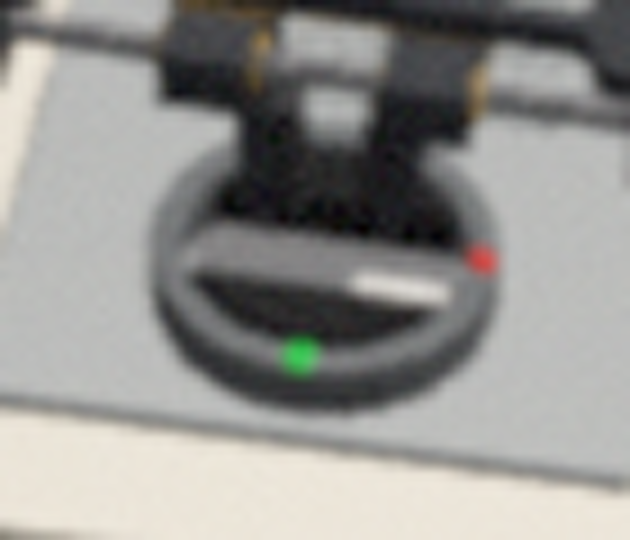

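```bash
python3 -m creep '[0.5,-1.4,8,0,0.2,0,0,0,6,0,0,0,0,0,4,0,0,0,0,0,3,0,0,0]'; python3 -c "from h import *;togo(.5735,.0663)"; python3 -m creep '[0,0,3,0,0,0,0,0,3,0,0,0]'; python3 -c "from h import *;togo(.5735,.0663)"
```

```text
clock: 3.45
tool_pos: [0.5747, 0.0671, 0.1783]
eef_rot: [-0.002, 1.0, 0.001, 0.002]
contact_force: [1.0, 0.0, 0.7]
opening: 0.185
pos [0.5747 0.0671 0.1783] tool-mm [ 1.2 -0.8 -0. ] y-heading 90.3 z [ 0.004  0.002 -1.   ] F [1.  0.  0.7] M [ 0.04 -0.03 -0.  ] open 0.18 q7 1.05 t 3.45
clock: 3.62
tool_pos: [0.5744, 0.067, 0.1711]
eef_rot: [-0.002, 1.0, 0.001, 0.002]
contact_force: [0.3, -0.2, 0.4]
opening: 0.183
pos [0.5744 0.067  0.1711] tool-mm [ 0.9 -0.7 -0. ] y-heading 90.3 z [ 0.003  0.002 -1.   ] F [ 0.3 -0.2  0.4] M [0.05 0.04 0.03] open 0.18 q7 1.04 t 3.62
```

```bash
python3 -m creep '[0,0,3,0,0,0,0,0,3,0,0,0]'; python3 -c "from h import *;togo(.5755,.0665)"; python3 -m creep '[0,0,3,0,0,0,0,0,3,0,0,0]'; python3 -c "from h import *;togo(.5755,.0665)"
```

```text
clock: 3.78
tool_pos: [0.5751, 0.067, 0.1647]
eef_rot: [-0.002, 1.0, 0.001, 0.002]
contact_force: [1.0, -1.0, 3.1]
opening: 0.179
pos [0.5751 0.067  0.1647] tool-mm [-0.4 -0.5  0. ] y-heading 90.3 z [ 0.004  0.002 -1.   ] F [ 1.  -1.   3.1] M [ 0.01 -0.14  0.02] open 0.18 q7 1.04 t 3.78
clock: 3.95
tool_pos: [0.5758, 0.067, 0.1588]
eef_rot: [-0.002, 1.0, 0.001, 0.003]
contact_force: [-0.3, -0.2, 3.9]
opening: 0.181
pos [0.5758 0.067  0.1588] tool-mm [ 0.3 -0.5 -0. ] y-heading 90.2 z [ 0.006  0.002 -1.   ] F [-0.3 -0.2  3.9] M [-0.06  0.03 -0.05] open 0.18 q7 1.03 t 3.95
tilt fix rotvec tool deg: [ 0.14  0.34 -0.  ]
```

Contact on the slot floor at 3–4 N, with the hatch going down. Continuing to the stop.

```bash
python3 -m creep '[0,0,3,0,0.3,0,0,0,3,0,0,0]'; python3 -c "from h import *;togo(.5755,.0665)"; python3 -m creep '[0,0,3,0,0,0,0,0,3,0,0,0]'; python3 -c "from h import *;togo(.5755,.0665)"
```

```text
clock: 4.12
tool_pos: [0.5764, 0.0671, 0.1531]
eef_rot: [-0.002, 1.0, 0.001, 0.001]
contact_force: [-3.7, -1.9, 26.2]
opening: 0.177
pos [0.5764 0.0671 0.1531] tool-mm [ 0.9 -0.6 -0. ] y-heading 90.2 z [ 0.002  0.002 -1.   ] F [-3.7 -1.9 26.2] M [-0.26  0.73 -0.01] open 0.18 q7 1.03 t 4.12
clock: 4.28
tool_pos: [0.5765, 0.0671, 0.1531]
eef_rot: [-0.002, 1.0, 0.0, 0.002]
contact_force: [-8.1, -3.0, 33.3]
opening: 0.181
pos [0.5765 0.0671 0.1531] tool-mm [ 1.  -0.6 -0. ] y-heading 90.2 z [ 0.004  0.    -1.   ] F [-8.1 -3.  33.3] M [-0.52  1.86  0.05] open 0.18 q7 1.03 t 4.28
```

```bash
python3 -m creep '[0.5,-0.5,1.5,0,0,4,0,0,1.5,0,0,5,0,0,1.5,0,0,5,0,0,1.5,0,0,5]'; python3 -c "from h import *;togo(.5755,.0665)"
```

```text
clock: 4.62
tool_pos: [0.5774, 0.0666, 0.1533]
eef_rot: [0.169, 0.986, 0.001, 0.005]
contact_force: [-2.7, 0.3, 16.0]
opening: 0.178
pos [0.5774 0.0666 0.1533] tool-mm [ 1.7 -0.7 -0. ] y-heading 70.5 z [ 0.01 -0.   -1.  ] F [-2.7  0.3 16. ] M [-0.29  0.85  0.03] open 0.18 q7 0.78 t 4.62
tilt fix rotvec tool deg: [ 0.17  0.52 -0.  ]
```

```bash
python3 -m creep '[1,-0.5,1.5,0,0.5,5,0.5,0,1.5,0,0,5,0,0,1.5,0,0,5]'; python3 -c "from h import *;togo(.5755,.0665)"
```

```text
clock: 4.87
tool_pos: [0.5777, 0.0661, 0.1533]
eef_rot: [0.303, 0.953, 0.002, 0.003]
contact_force: [-4.1, -0.3, 15.8]
opening: 0.182
pos [0.5777 0.0661 0.1533] tool-mm [ 2. -1. -0.] y-heading 54.7 z [ 0.007  0.002 -1.   ] F [-4.1 -0.3 15.8] M [-0.32  1.02  0.06] open 0.18 q7 0.59 t 4.87
tilt fix rotvec tool deg: [ 0.33  0.25 -0.  ]
```

```bash
python3 - <<'E'
import cv2
from plant import snapshot
c=snapshot("scene")["color"][:,:,::-1][220:280,280:350];cv2.imwrite("pics/scene3.png",cv2.resize(c,None,fx=9,fy=9,interpolation=cv2.INTER_CUBIC))
E
```

```text
(no output)
```

View pics/scene3.png

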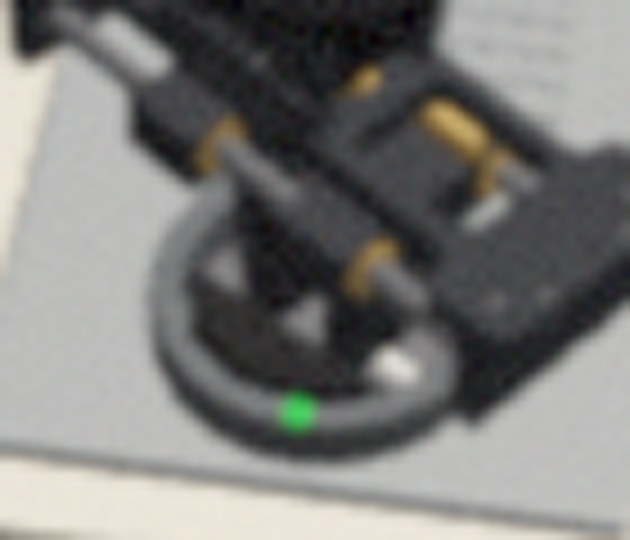

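The picture shows the fastener turning with the tool: the stripe at about (392, 365) is approaching the green dot at (298, 411). The hatch is down. I'll keep turning.

```bash
python3 -m creep '[0.5,-0.5,1.5,0.2,0.2,5,0.5,-0.5,1.5,0,0,5,0,0,1.5,0,0,5,0,0,1.5,0,0,5]'; python3 -c "from h import *;togo(.5755,.0665)";python3 -m creep '[0.5,-0.5,1.5,0.2,0,5,0.5,-0.5,1.5,0,0,5,0,0,1.5,0,0,5]'; python3 -c "from h import *;togo(.5755,.0665)"
```

```text
clock: 5.25
tool_pos: [0.5778, 0.0655, 0.1533]
eef_rot: [0.472, 0.882, 0.002, 0.003]
contact_force: [-3.0, -0.8, 15.9]
opening: 0.184
pos [0.5778 0.0655 0.1533] tool-mm [ 2.1 -1.4 -0. ] y-heading 33.7 z [ 0.007  0.001 -1.   ] F [-3.  -0.8 15.9] M [-0.33  0.91  0.04] open 0.18 q7 0.34 t 5.25
tilt fix rotvec tool deg: [ 0.37  0.2  -0.  ]
clock: 5.5
tool_pos: [0.5778, 0.065, 0.1533]
eef_rot: [0.589, 0.808, 0.002, 0.004]
contact_force: [-4.1, -0.2, 16.9]
opening: 0.185
pos [0.5778 0.065  0.1533] tool-mm [ 2.1 -1.7 -0. ] y-heading 17.9 z [ 0.009 -0.002 -1.   ] F [-4.1 -0.2 16.9] M [-0.25  1.22  0.09] open 0.19 q7 0.15 t 5.5
tilt fix rotvec tool deg: [ 0.44  0.26 -0.  ]
```

```bash
for i in 1; do python3 -m creep '[0.5,-1,1.5,0.3,0,5,0,-0.5,1.5,0,0,5,0,0,1.5,0,0,5]'; python3 -c "from h import *;togo(.5755,.0665)";python3 -m creep '[0,-0.5,1.5,0.2,0,5,0,0,1.5,0,0,5]'; python3 -c "from h import *;togo(.5755,.0665)"; done
```

```text
clock: 5.75
tool_pos: [0.5776, 0.0645, 0.1533]
eef_rot: [0.694, 0.72, 0.002, 0.004]
contact_force: [-4.4, -0.1, 16.8]
opening: 0.182
pos [0.5776 0.0645 0.1533] tool-mm [ 2.  -2.1 -0. ] y-heading 2.1 z [ 0.008 -0.003 -1.   ] F [-4.4 -0.1 16.8] M [-0.21  1.23  0.12] open 0.18 q7 -0.04 t 5.75
tilt fix rotvec tool deg: [ 0.45  0.2  -0.  ]
clock: 5.92
tool_pos: [0.5781, 0.0648, 0.1534]
eef_rot: [0.757, 0.654, 0.002, 0.003]
contact_force: [-1.2, 3.8, 12.2]
opening: 0.182
pos [0.5781 0.0648 0.1534] tool-mm [ 1.3 -2.8 -0. ] y-heading -8.4 z [ 0.008 -0.002 -1.   ] F [-1.2  3.8 12.2] M [0.68 0.47 0.42] open 0.18 q7 -0.16 t 5.92
tilt fix rotvec tool deg: [ 0.46  0.06 -0.  ]
```

```bash
python3 -m creep '[0,0,1.5,0,0,5,0,0,1.5,0,0,5]'; python3 -c "from h import *;togo(.5755,.0665)";python3 -m creep '[0,0,1.5,0,0,6,0,0,1.5,0,0,6]'; python3 - <<'E'
from h import *;togo(.5755,.0665)
import cv2
c=snapshot("scene")["color"][:,:,::-1][220:280,280:350];cv2.imwrite("pics/scene4.png",cv2.resize(c,None,fx=9,fy=9,interpolation=cv2.INTER_CUBIC))
E
```

```text
clock: 6.08
tool_pos: [0.5786, 0.0653, 0.1534]
eef_rot: [0.809, 0.588, 0.003, 0.004]
contact_force: [-4.2, -3.5, 17.9]
opening: 0.191
pos [0.5786 0.0653 0.1534] tool-mm [ 0.2 -3.3 -0. ] y-heading -17.9 z [ 0.01  -0.004 -1.   ] F [-4.2 -3.5 17.9] M [-0.74  1.15  4.02] open 0.19 q7 -0.28 t 6.08
tilt fix rotvec tool deg: [ 0.59  0.02 -0.  ]
clock: 6.25
tool_pos: [0.5786, 0.065, 0.1535]
eef_rot: [0.855, 0.519, 0.001, 0.008]
contact_force: [-4.0, -6.1, 16.4]
opening: 0.216
pos [0.5786 0.065  0.1535] tool-mm [-0.1 -3.4 -0. ] y-heading -27.5 z [ 0.01  -0.012 -1.   ] F [-4.  -6.1 16.4] M [-1.14  1.18  8.78] open 0.22 q7 -0.4 t 6.25
tilt fix rotvec tool deg: [ 0.85  0.36 -0.  ]
```

View pics/scene4.png

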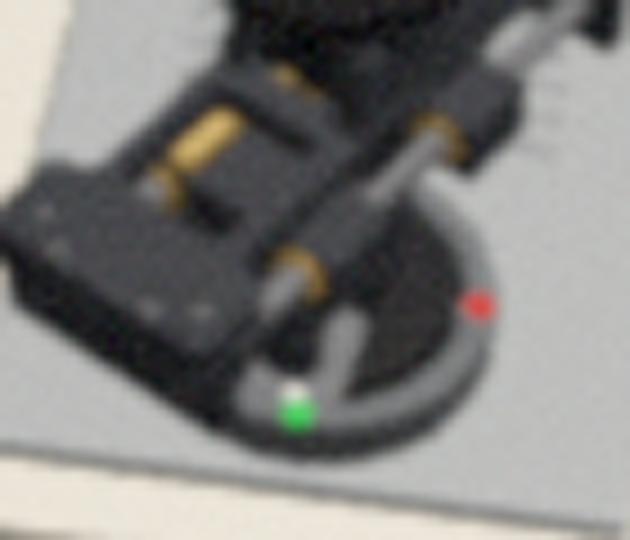

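The firm stop is reached: moment is up to 8.8 N m and the stripe is at the green dot. Next I unwind the tool so the slot isn't dragged, then lift.

```bash
python3 -m creep '[0,0,0.5,0,0,-5,0,0,0.5,0,0,-5]'; python3 -c "from h import *;togo(.5755,.0665)";python3 -m creep '[0,-0.5,0,0,0,-5,0,-0.5,0,0,0,-4]'; python3 -c "from h import *;togo(.5755,.0665)"
```

```text
clock: 6.47
tool_pos: [0.5782, 0.0653, 0.1537]
eef_rot: [0.792, 0.611, -0.003, 0.012]
contact_force: [-2.9, -2.3, 7.3]
opening: 0.186
pos [0.5782 0.0653 0.1537] tool-mm [ 0.4 -2.9 -0.1] y-heading -14.7 z [ 0.01  -0.023 -1.   ] F [-2.9 -2.3  7.3] M [-0.39  0.81  1.86] open 0.19 q7 -0.26 t 6.47
tilt fix rotvec tool deg: [ 0.9   1.14 -0.  ]
clock: 6.63
tool_pos: [0.5785, 0.0658, 0.1543]
eef_rot: [0.736, 0.677, -0.004, 0.014]
contact_force: [0.8, 0.0, 0.4]
opening: 0.185
pos [0.5785 0.0658 0.1543] tool-mm [ 0.5 -3.  -0.1] y-heading -4.8 z [ 0.013 -0.025 -1.   ] F [0.8 0.  0.4] M [ 0.05 -0.05  0.  ] open 0.19 q7 -0.14 t 6.63
tilt fix rotvec tool deg: [ 0.88  1.38 -0.  ]
```

```bash
python3 -m creep '[0,0,-5,0,0,0,0,0,-10,0,0,0,0,0,-20,0,0,0,0,0,-30,0,0,0,0,0,-30,0,0,0]'; python3 -c "from h import *;togo(.5755,.0665)"
```

```text
clock: 7.05
tool_pos: [0.5714, 0.0683, 0.2464]
eef_rot: [0.738, 0.674, -0.011, 0.008]
contact_force: [0.8, 0.2, -1.2]
opening: 0.182
pos [0.5714 0.0683 0.2464] tool-mm [-1.4  4.2  0. ] y-heading -5.2 z [-0.006 -0.027 -1.   ] F [ 0.8  0.2 -1.2] M [-0.03 -0.02  0.01] open 0.18 q7 -0.17 t 7.05
tilt fix rotvec tool deg: [-0.18  1.55  0.  ]
```

```bash
python3 -m creep '[0,0,-30,0,1.5,0,38,-10,-5,0,0,0,38,-10,0,0,0,0,38,-10,0,0,0,0,38,-10,0,0,0,0]';python3 -m creep '[38,-10,0,0,0,0,38,-10,0,0,0,0,38,0,0,0,0,0,0,0,0,0,0,0]'; python3 - <<'E'
from h import *;togo(.5755,.0665)
import cv2
for n,(y,x) in(("top",(170,250)),("scene",(200,260))):
    im=snapshot(n)["color"][:,:,::-1];cv2.imwrite(f"pics/{n}5f.png",im)
    c=im[y:y+75,x:x+100];cv2.imwrite(f"pics/{n}5.png",cv2.resize(c,None,fx=8,fy=8,interpolation=cv2.INTER_CUBIC))
E
```

```text
clock: 7.47
tool_pos: [0.553, 0.2148, 0.2943]
eef_rot: [0.751, 0.66, 0.004, 0.005]
contact_force: [0.7, -0.0, 0.1]
opening: 0.18
clock: 7.8
tool_pos: [0.5414, 0.3466, 0.2963]
eef_rot: [0.75, 0.661, 0.005, 0.001]
contact_force: [0.5, 1.7, -0.7]
opening: 0.181
pos [0.5414 0.3466 0.2963] tool-mm [-273.6   68.9   -1.4] y-heading -7.2 z [ 0.009  0.006 -1.   ] F [ 0.5  1.7 -0.7] M [0.05 0.12 0.01] open 0.18 q7 -0.62 t 7.8
tilt fix rotvec tool deg: [ 0.48 -0.41  0.  ]
```

View pics/top5.png

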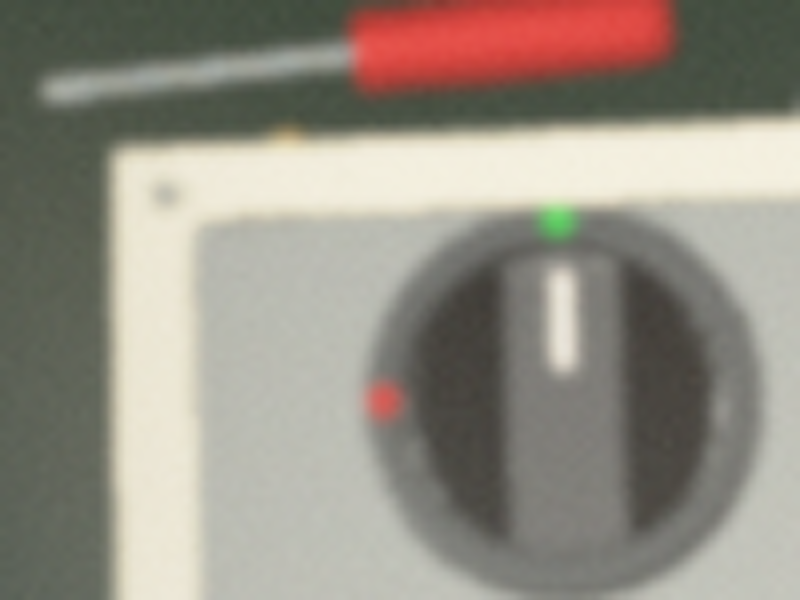

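View pics/scene5.png

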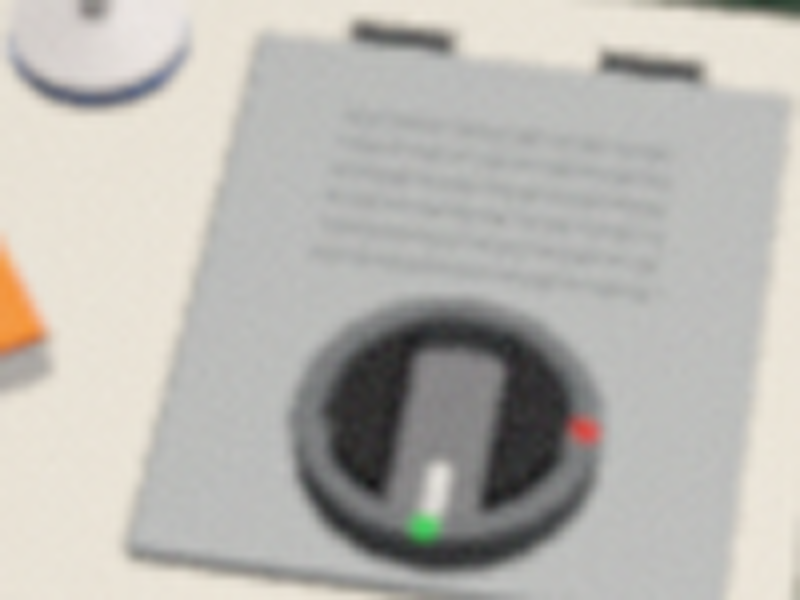

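View pics/scene5f.png

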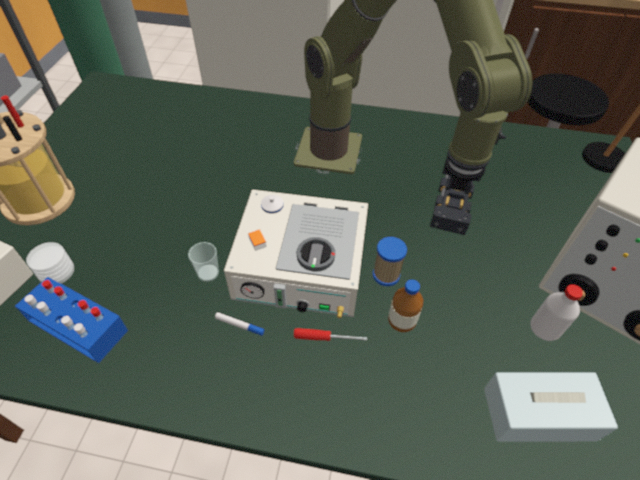

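```bash
python3 - <<'E'
from h import *
T=lambda u,v:(250+u/8,170+v/8)
a=lambda p,q:round(float(np.degrees(np.arctan2(*(p-q)[[1,0]]))),1)
print("stripe",a(back("top",T(560,268),.153),back("top",T(567,372),.153)))
print("edges",a(back("top",T(505,262),.167),back("top",T(512,540),.167)),a(back("top",T(616,262),.167),back("top",T(628,540),.167)),"expect 2.2")
S=lambda u,v:(260+u/8,200+v/8)
c1,c2=T(565,402),S(447,420)
r=least_squares(lambda p:np.r_[proj("top",p)-c1,proj("scene",p)-c2],[.57,.07,.17]);print("collar",r.x,r.fun)
E
```

```text
stripe 4.0
edges 1.8 2.5 expect 2.2
collar [0.57525885 0.06654716 0.16038937] [-0.01538142  0.0026621  -0.01980379 -0.00055989]
```

```bash
python3 -c "
from plant import finish_job;print(finish_job())"
```

```text
the job is handed in; nothing more can be done
None
```

The hatch is pressed flush and the fastener is turned clockwise to its stop. It stayed locked down after the fingers left the slot, and I handed the job in at about 8 s of the 45 s.

I set the partly closed fingertips in the slot and pressed the hatch down to its stop, where the slot floor read 153 mm. Holding it there with about 12–18 N, I turned the fastener to its stop. I then unwound the tool to zero force, lifted straight out and moved the arm clear.

**Latch:** the slot edges point at 1.8–2.5°, against 2.2° expected for locked. The white stripe alone read 4.0°, about 2° off, which I put down to pixel picking on a short line. In the picture it points at the green dot.

**Hatch:** with the tool away, the collar sits about 16.4 mm lower than at the start, against about 17 mm expected. The two-camera absolute height is about 7 mm low (0.160 m against 0.167 m). It was off by the same amount before the move, so I relied on the difference.

**Overshoot at the stop:** I kept turning briefly after the stop, and the wrist moment reached about 8.8 N m. The highest wrist force I read in the whole job was about 35 N. I saw no damage or slip.

**Bystanders:** in the last pictures everything stands where it did at the start.

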